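# Slide tray out over the light panel

### The job

Turn the lamp dial until its white pointer points at the green mark. Then take the tray of glass slides by its blue upright grip and, without lifting it off the ledge or letting it tip, slide it straight out over the middle of the light panel until the red line across the tray lies along the ledge's front edge. At that overhang it would tip over by itself, so finish while still holding it there, level, and do not let go; leave everything else on the bench where it is.

Things in the scene. Friction and masses are not known exactly. Their poses are not given: they have to be found in the camera images.
- dial (a joint): the lamp dial on top of the grey dial box, rad. It turns clockwise seen from above as the value grows, from 0 to 3.14, and stays where it is left (friction 0.04 N m). The green mark is at 1.571; the other ticks are pale grey, 0.314 apart, from 0 to 3.14
- dial_grip (a point): on the dial's axis at grip height, 67 mm above the table. The dial is a black upright bar 42 mm long (this point's x), 14 mm thick (y), 32 mm high, its top 7 mm above this point, on a disc 44 mm across, 8 mm high. Axes turn with it; the white line on its top and the white tip at its foot, along -x, are the pointer. Below: a fixed box 130 x 130 mm, its top 37 mm below this point, with a dark scale disc
- ledge_edge (a point): middle of the black front edge of the ledge, on its top face, 70 mm above the table. Fixed. x points horizontally inward along the ledge (the tray slides out along -x), y along the edge, z up. The ledge is grey, 150 mm wide (y), 220 mm deep (+x), smooth, without guides. The light panel, white in a black frame, 170 mm wide, 16 mm high above the table, lies in front of the edge at x from -195 to +5 mm, its middle in line with the ledge's
- tray: the loose slide tray lying flat on the ledge: aluminium plate 240 mm long (x) x 110 mm wide (y) x 6 mm thick, about 0.42 kg, its front (-x) end overhanging the edge a little at the start. Origin: centre of its underside, the centre of mass lies about 6 mm behind it (+x). Four glass slides with purple samples are fixed on the front half
- tray_grip (a point): centre of the tray's blue upright grip, a fin 12 mm thick (x) x 50 mm wide (y) x 48 mm high standing on the plate 95 mm behind the tray's centre (+x); the point is 24 mm above the plate's top. Axes as the tray's
- tray_line (a point): middle of the red line across the tray's top face (line along y, 3 mm wide), 30 mm behind the tray's centre (+x), hence 150 mm from its front end and 65 mm from the grip. Axes as the tray's: -x points to the front end
- amber_bottle: loose amber glass bottle, 60 mm across, 140 mm high, upright; leave it alone. Origin: centre of its underside
- specimen_jar: loose white jar with red lid, 64 mm across, 75 mm high; leave it alone. Origin: centre of its underside
- tape_roll: loose green ring lying flat, 70 mm across, 25 mm high; leave it alone. Origin: centre of its underside
- slide_box: loose closed blue and white box, 90 x 170 x 36 mm; leave it alone. Origin: centre of its underside
- mouse: loose black computer mouse, 100 x 58 x 30 mm; leave it alone. Origin: centre of its underside
- mug: loose blue mug, 80 mm across, 90 mm high, handle at the side; leave it alone. Origin: centre of its underside
Not all that is in view belongs to the job. Leave any purple look-alike of the part that bears dial alone.

How it is judged:
On the way, in this order (a step that is already met when the one before it is completed fails the run):
1. the dial's pointer is at the green mark (value of joint dial between 1.441 and 1.701 rad), for 0.2 s.
2. the tray's red line is at the ledge's edge, tray level and held (x of tray_line in the frame of ledge_edge between -0.006 and 0.006 m and y of tray_line in the frame of ledge_edge between -0.035 and 0.035 m and z of tray_line in the frame of ledge_edge between 0.001 and 0.011 m and angle between the x axis of tray_line and the x axis of ledge_edge, either way round below 0.09 rad and angle between tray_line's own z axis and vertical below 0.05 rad and contact force between the fingers and tray above 0.5 N), for 0.2 s.
At the end, for the whole second after the job is handed in: The dial is within 0.13 rad of the green mark; the middle of the tray's red line is within 6 mm of the ledge's front edge, within 35 mm of the ledge's middle sideways, square to it within 0.09 rad; the tray lies level (0.05 rad) at ledge height, at rest, with the fingers still on it (over 0.5 N) (all of step 1 and all of step 2 and linear speed of tray below 0.02 m/s); the arm keeps its last pose, push and grip.
It fails at once if the tray tipped by more than 0.15 rad (angle between tray_line's own z axis and vertical above 0.15 rad).
It fails at once if the tray was lifted more than 14 mm off the ledge or dropped from it (height (world z) of tray_line above 0.09 m or height (world z) of tray_line below 0.06 m).
It fails at once if something else on the bench was moved by more than 25 mm (distance of any of amber_bottle, specimen_jar, tape_roll, slide_box, mouse, mug from where it was at the start of the episode above 0.025 m).
It also fails if it takes over 51 s, if anything falls off the work surface, if the arm or the gripper's body presses on something with over 40 N, if the wrist force passes 120 N, or if a joint passes its speed limit or range.

### The arm

A 6-joint arm with a two-finger parallel gripper is mounted at the origin on the work surface. World frame = base frame: x ahead of the robot, y to its left, z up, the work surface at z = 0. Lengths are in m, angles in rad, forces in N, time in s.
With the tool pointing down it reaches from about 0.375 to 0.925 m from the base axis. Payload 5.7 kg.
Tool frame: the origin (TCP) lies between the finger pads; the fingertips stand 25 mm ahead of it and the grasp point (between the pads) lies 6 mm ahead of it; y points along the fingers, x is the direction in which the jaws open and shut, and the axes are right-handed (so a half turn about y gives the same grasp; the last joint's range is limited). The gripper opens to 85 mm and grips with 20 to 120 N. Pads are 22 mm wide; open, the fingers measure 114 mm over their backs; the gripper's body (76 mm by 85 mm) begins 54 mm behind the grasp point. The pads swing forward as they close: fully open they stand 13 mm farther back than shut.
Start: joints at [1.063, 0.359, 1.51, -0, 1.272, -0.115], TCP at [0.23, 0.554, 0.256] pointing down, gripper open.
Joint ranges: [-2.97, 2.97], [-1.01, 2.36], [0.21, 2.38], [-0.96, 4.11], [0.2, 2.71], [-2.98, 2.98]. Speed limits (rad/s): [2.39, 2.39, 3.14, 3.14, 3.14, 3.14].

### API

Orientations are given as a rotation vector (axis times angle).
In Python, from plant import state, cams, env gives the robot as it stands. The module is installed in compiled form; this text tells all that it offers.
- The arm moves only by the tool play_rows, never from a script. Its argument "moves" is a list of rows, each a list of 3 entries, a list of its own where there are three numbers: the finger opening in mm, from 0 to 85.4, then the shift along the tool's x, y, z in mm, then the turn, a rotation vector about the tool's x, y, z in rad. In form: [[claw, [dx, dy, dz], [ax, ay, az]], ...]. A call has exactly 5 rows; each row is the pose to reach, as a shift and turn from the pose commanded when the call began, along the tool's axes at that moment; what a row does not reach only later rows make up. A row lasts 1/8 s, in which the tool goes at most 62.5 mm and 10.7 degrees, less where a joint would pass 70% of its speed; a pose out of reach is approached as far as the arm can. A call with a gripper value outside its range is refused whole. The fingers move at their own pace and stop on an object; "newtons" is the grip in N (left out, the last holds). Time passes only in rows, so rows that repeat a pose let the fingers close, or fill a call up. It gives the time, the measured TCP pose, the force and the opening at its end, in the units of the state.
- state(): the state, without advancing time (a new reading comes with each control period).
- cams.grab_frame(name): name is "scene" or "top" or "wrist"; returns the picture (420x560x3 uint8, red, green, blue); there is no depth.
- cams.camera_params(name): a dict with "camera_matrix" (3x3 intrinsics, pixels), "rvec" (rotation vector, rad) and "tvec" (3), from world to camera coordinates, as OpenCV has them. Camera axes: x right, y down, z forward; pixel columns grow to the right and rows downward; lengths in m; the calibration is good to about 2 mm. A picture is of the moment at which its call begins: read the wrist's pose just before it. camera_params takes no time and is no camera call; for the wrist camera it gives the pose at the moment of the call.
- env.finish_job(): hands the job in, once; it reports no verdict.
Trained networks look in the newest picture that a camera, given by its name, has taken for a name from the list of things; names that differ only in an ending like _2 or _b are one class to them, and where a whole thing is asked for, a point or a joint stands for the part that bears it (a point fixed in the world has none). Each returns a list of dicts, best first, with "confidence" (0 to 1); they miss things now and then, are a little off and sometimes report something else, mostly with a low value. They report only what shows in the picture. A call takes as long as a camera call. They do not tell look-alikes from the thing itself.
- cams.find_in(camera, target): "box" ([centre column, centre row, width, height] in pixels, round what is visible of it).
- cams.spot_point(camera, target): "xy" ([column, row] in pixels: a listed point, or the origin of a listed thing).
The state is a dict: "clock": time; "q": joint angles; "joint_vel": joint speeds; "tau": joint torques, N m; "tcp_pos": TCP position; "orientation": TCP orientation; "wrist_force": force on the tool from outside, world axes, zero at the start; "moment": the same for the moment, N m; "opening": finger opening in m.
Only numpy, scipy, OpenCV 4.12 (cv2) and the standard library are available. Lean on these libraries where they do the work, as an engineer would, in place of code of your own. Each camera call takes 0.05 s, during which the arm holds its last target.

## Working session

There is one attempt and no reset: what is moved stays moved. The work goes in short steps, Python scripts to look and compute and a tool call to move; the robot and the scene stay as the last step left them, time stands still between calls to the robot, and variables do not carry over. Pictures are saved under pics/ and viewed, and the job is handed in when it is done.

Besides the shell and the picture viewer there is one more tool, called after ">>>" by a JSON object that holds its "op" and its "data". play_rows: Moves the arm, as the interface text tells. Its arguments: {"type":"object","properties":{"moves":{"type":"array"},"newtons":{"type":"number"}},"required":["moves"]}

```bash
mkdir -p pics
cat > h.py <<'E'
import numpy as np, cv2
from plant import state, cams, env
def grab(n,f):
    im=cams.grab_frame(n); cv2.imwrite('pics/'+f,im[:,:,::-1]); return im
def cp(n):
    p=cams.camera_params(n); return np.array(p['camera_matrix'],float),cv2.Rodrigues(np.array(p['rvec'],float))[0],np.array(p['tvec'],float).ravel()
def pix2z(n,uv,z,c=None):
    K,R,t=c or cp(n); d=R.T@np.linalg.inv(K)@np.array([uv[0],uv[1],1.]); o=-R.T@t
    return o+d*(z-o[2])/d[2]
def proj(n,P,c=None):
    K,R,t=c or cp(n); q=K@(R@np.asarray(P,float)+t); return q[:2]/q[2]
def tri(obs):
    A=[];b=[]
    for n,uv in obs:
        K,R,t=cp(n); d=R.T@np.linalg.inv(K)@np.array([uv[0],uv[1],1.]); d/=np.linalg.norm(d); o=-R.T@t
        M=np.eye(3)-np.outer(d,d); A.append(M); b.append(M@o)
    return np.linalg.lstsq(np.vstack(A),np.hstack(b),rcond=None)[0]
E
python3 - <<'E'
from h import *
s=state(); print({k:np.round(v,3).tolist() for k,v in s.items()})
for n in ['scene','top','wrist']:
    grab(n,n+'0.png')
for n in ['scene','top']:
    for t in ['dial_grip','ledge_edge','tray_grip','tray_line','tray']:
        print(n,t,[(np.round(d['xy'],1).tolist(),round(d['confidence'],2)) for d in cams.spot_point(n,t)])
E
```

```text
{'clock': 0.0, 'q': [1.063, 0.36, 1.511, 0.0, 1.272, -0.115], 'joint_vel': [0.0, -0.0, -0.0, -0.001, -0.001, -0.001], 'tau': [-0.001, -52.762, -27.862, -0.0, 0.013, -0.0], 'tcp_pos': [0.229, 0.554, 0.255], 'orientation': [-1.371, -0.914, 0.917], 'wrist_force': [-0.467, 1.239, -0.564], 'moment': [-0.014, -0.009, 0.007], 'opening': 0.086}
scene dial_grip [([233.0, 144.0], 0.61), ([218.1, 87.4], 0.46)]
scene ledge_edge [([314.0, 216.2], 0.95)]
scene tray_grip [([346.3, 244.9], 0.69)]
scene tray_line [([336.6, 234.4], 0.7), ([347.7, 246.4], 0.36)]
scene tray [([328.4, 232.9], 0.88), ([373.3, 329.1], 0.58)]
top dial_grip [([346.9, 236.1], 0.6), ([413.6, 278.3], 0.4)]
top ledge_edge [([243.4, 223.4], 0.57), ([345.2, 237.4], 0.46)]
top tray_grip [([206.8, 216.8], 0.96)]
top tray_line [([222.4, 220.3], 0.65), ([245.7, 224.7], 0.36)]
top tray [([232.0, 224.7], 0.75), ([206.1, 212.5], 0.31)]
```

View pics/scene0.png

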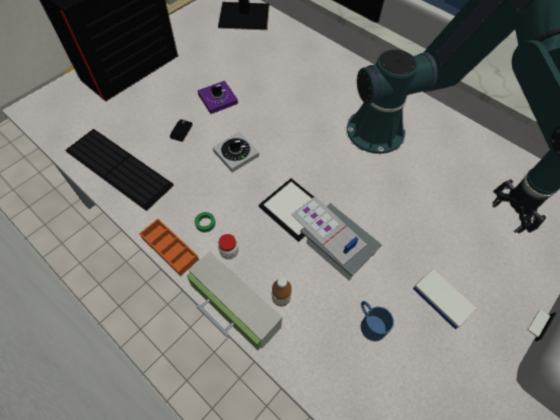

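View pics/top0.png

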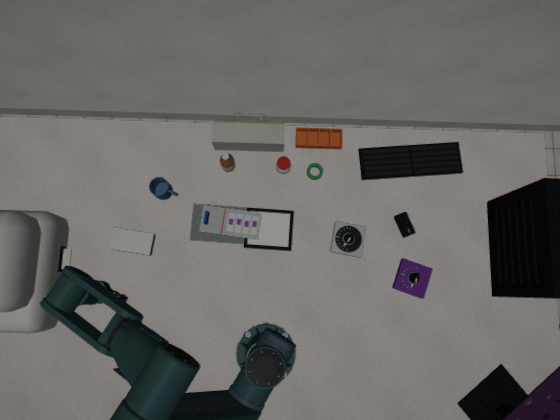

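View pics/wrist0.png

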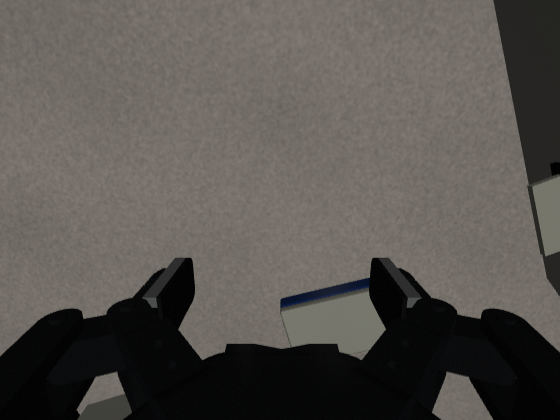

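Run:
```python
from h import *
import cv2
for n,b in [('top',(170,180,450,320)),('scene',(180,60,420,300))]:
    im=cv2.imread(f'pics/{n}0.png'); x0,y0,x1,y1=b
    cv2.imwrite(f'pics/{n}0c.png',cv2.resize(im[y0:y1,x0:x1],None,fx=2.8 if n=='top' else 2.5,fy=2.8 if n=='top' else 2.5,interpolation=cv2.INTER_CUBIC))
print(cv2.Rodrigues(np.array(state()['orientation']))[0].round(3))
print(tri([('scene',(233,144)),('top',(346.9,236.1))]),tri([('scene',(218.1,87.4)),('top',(413.6,278.3))]))
for t,a,b in [('ledge',(314,216.2),(243.4,223.4)),('grip',(346.3,244.9),(206.8,216.8)),('line',(336.6,234.4),(222.4,220.3))]: print(t,tri([('scene',a),('top',b)]))
```

```text
[[ 0.383 -0.    -0.924]
 [ 0.924 -0.     0.383]
 [-0.    -1.    -0.   ]]
[ 0.4767887  -0.31883312  0.0728411 ] [ 0.31201194 -0.58197928  0.0728938 ]
ledge [0.51379876 0.10218113 0.08159253]
grip [0.53329589 0.248381   0.0992836 ]
line [0.52029603 0.19342428 0.08347965]
```

View pics/top0c.png

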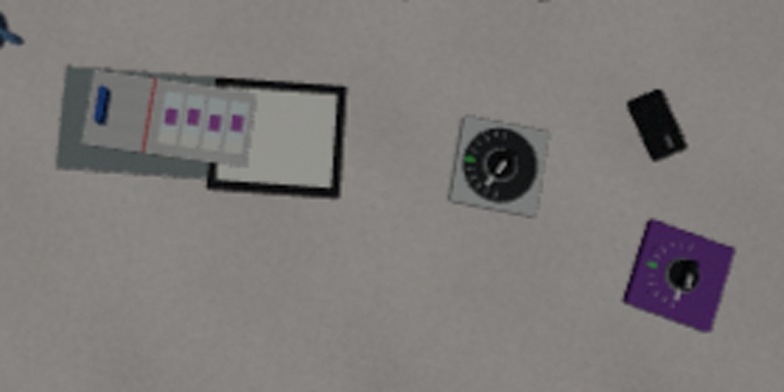

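View pics/scene0c.png

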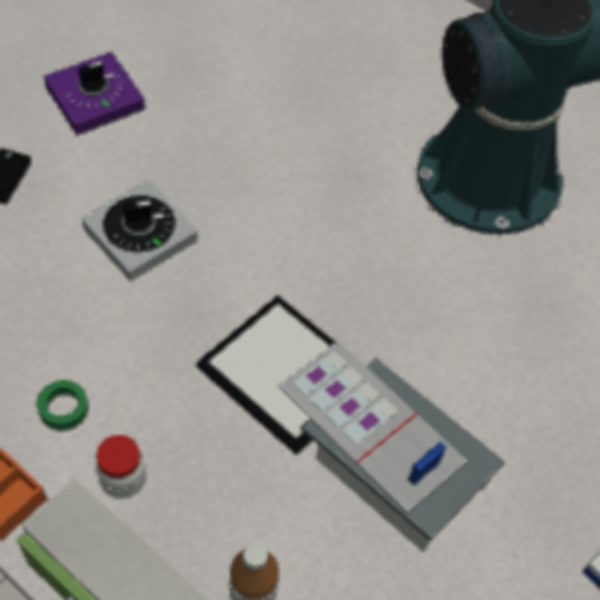

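```bash
cat >> h.py <<'E'
def Rt(): return cv2.Rodrigues(np.array(state()['orientation'],float))[0]
def yawd():
    R=Rt(); return np.degrees(np.arctan2(R[1,0],R[0,0]))
def rel(P,yaw=None):
    s=state(); R=Rt(); d=R.T@(np.array(P)-s['tcp_pos'])*1000
    out=[d.round(1).tolist()]
    y0=yawd()
    if yaw is not None: out.append('ay=%.3f'%(-np.radians((yaw-y0+180)%360-180)))
    return out,'yaw0 %.2f'%y0,'tilt',R[:,1].round(3), 't',round(s['clock'],2)
E
python3 - <<'E'
from h import *
print('dial',pix2z('scene',(233,144),.067),pix2z('top',(346.9,236.1),.067))
print('ledge',pix2z('scene',(314,216.2),.07),pix2z('top',(243.4,223.4),.07))
print('grip',pix2z('scene',(346.3,244.9),.1),pix2z('top',(206.8,216.8),.1))
print('line',pix2z('scene',(336.6,234.4),.076),pix2z('top',(222.4,220.3),.076))
K,R,t=cp('wrist'); print('wristcam in tool',Rt().T@(-R.T@t-state()['tcp_pos']), (Rt().T@R.T).round(3))
print(rel((.5,.2,.27),67.5))
E
```

```text
dial [ 0.47640238 -0.32792603  0.067     ] [ 0.47402109 -0.31511247  0.067     ]
ledge [0.51029663 0.09440699 0.07      ] [0.51307925 0.10718563 0.07      ]
grip [0.53601519 0.24408929 0.1       ] [0.53101609 0.25279362 0.1       ]
line [0.51557039 0.1936452  0.076     ] [0.52234324 0.19238292 0.076     ]
wristcam in tool [-0.00011728 -0.11721541  0.06736033] [[ 1.    -0.001 -0.   ]
 [-0.    -0.269  0.963]
 [-0.001 -0.963 -0.269]]
([[-223.8, -13.7, -385.3], 'ay=-0.000'], 'yaw0 67.49', 'tilt', array([-0., -0., -1.]), 't', 0.65)
```

>>> {"op": "play_rows", "data": {"moves": [[85, [-230, -65, -410], [0, 0, 0]], [85, [-230, -65, -410], [0, 0, 0]], [85, [-230, -65, -410], [0, 0, 0]], [85, [-230, -65, -410], [0, 0, 0]], [85, [-230, -65, -410], [0, 0, 0]]], "newtons": 60}}

```text
clock: 1.27
tcp_pos: [0.4222, 0.3094, 0.2996]
orientation: [-1.37, -0.916, 0.915]
wrist_force: [0.2, 1.1, 0.4]
opening: 0.0848
```

>>> {"op": "play_rows", "data": {"moves": [[85, [-75, -10, -120], [0, 0, 0]], [85, [-75, -10, -120], [0, 0, 0]], [85, [-75, -10, -120], [0, 0, 0]], [85, [-75, -10, -120], [0, 0, 0]], [85, [-75, -10, -120], [0, 0, 0]]]}}

```text
clock: 1.9
tcp_pos: [0.5021, 0.197, 0.3088]
orientation: [-1.368, -0.915, 0.916]
wrist_force: [-0.8, -0.5, 0.8]
opening: 0.0851
```

Run:
```python
from h import *
s=state(); print(s['tcp_pos'],yawd(),s['clock'])
c=cp('wrist'); np.save('c1.npy',np.array(c,dtype=object),allow_pickle=True)
grab('wrist','w1.png')
for t,z in [('ledge_edge',.07),('tray_grip',.1),('tray_line',.076),('tray',.07)]:
    for d in cams.spot_point('wrist',t)[:2]: print(t,np.round(d['xy'],1),round(d['confidence'],2),pix2z('wrist',d['xy'],z).round(4))
print(rel((.475,-.32,.22),56))
```

```text
[0.50214011 0.19699325 0.30883203] 67.5581194182134 1.9Traceback (most recent call last):
  File "<stdin>", line 3, in <module>
ValueError: could not broadcast input array from shape (3,3) into shape (3,)
```

Run:
```python
from h import *
import pickle
s=state(); print(s['tcp_pos'],yawd(),s['clock'])
c=cp('wrist'); pickle.dump(c,open('c1.pkl','wb'))
grab('wrist','w1.png')
for t,z in [('ledge_edge',.07),('tray_grip',.1),('tray_line',.076),('tray',.07)]:
    for d in cams.spot_point('wrist',t)[:2]: print(t,np.round(d['xy'],1),round(d['confidence'],2),pix2z('wrist',d['xy'],z).round(4))
print(rel((.475,-.32,.22),56))
```

```text
[0.50214011 0.19699325 0.30883203] 67.5581194182134 1.9
tray_grip [339.3 195.9] 0.94 [0.5322 0.2553 0.1   ]
tray_grip [259.6 207.2] 0.39 [0.51   0.1667 0.1   ]
tray_line [284.3 202.6] 0.65 [0.5215 0.1926 0.076 ]
tray [261.  209.5] 0.95 [0.5202 0.1616 0.07  ]
([[-488.3, 89.0, -171.5], 'ay=0.202'], 'yaw0 67.60', 'tilt', array([-0., -0., -1.]), 't', 2.15)
```

View pics/w1.png

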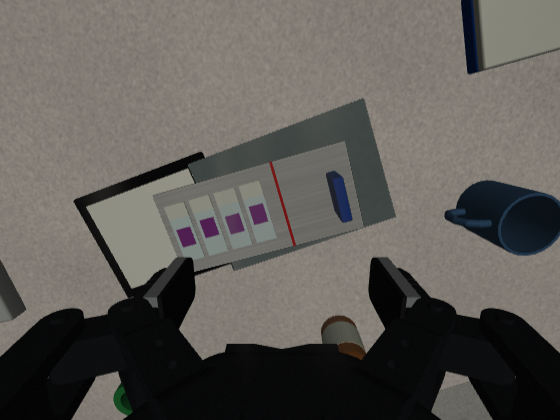

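Run:
```python
from h import *
import cv2
im=cv2.imread('pics/w1.png'); cv2.imwrite('pics/w1c.png',cv2.resize(im[80:290,140:410],None,fx=2.9,fy=2.8,interpolation=cv2.INTER_CUBIC))
```

```text
(no output)
```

View pics/w1c.png

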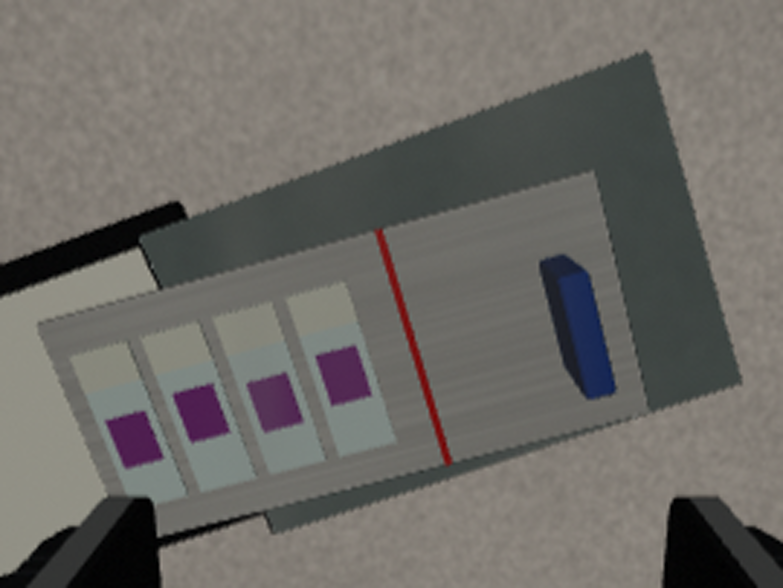

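>>> {"op": "play_rows", "data": {"moves": [[85, [-480, 40, -170], [0, 0.2, 0]], [85, [-480, 40, -170], [0, 0.2, 0]], [85, [-480, 40, -170], [0, 0.2, 0]], [85, [-480, 40, -170], [0, 0.2, 0]], [85, [-480, 40, -170], [0, 0.2, 0]]]}}

```text
clock: 2.78
tcp_pos: [0.4867, -0.1166, 0.2847]
orientation: [-1.433, -0.764, 0.763]
wrist_force: [-0.5, 0.3, 1.1]
opening: 0.0847
```

Run:
```python
from h import *
import pickle
c=pickle.load(open('c1.pkl','rb'))
L={k:pix2z('wrist',(140+u/2.9,80+v/2.8),.07,c) for k,(u,v) in dict(f1=(140,236),b1=(650,50),b2=(740,382),f2=(268,532)).items()}
T={k:pix2z('wrist',(140+u/2.9,80+v/2.8),.076,c) for k,(u,v) in dict(f1=(38,322),b1=(595,172),b2=(648,410),l1=(379,231),l2=(448,463)).items()}
for D in(L,T):
  for k in D: print(k,D[k].round(4))
n=np.linalg.norm; d=lambda a,b:(n(a-b),np.degrees(np.arctan2(*(b-a)[[1,0]])))
print('ledge side',d(L['f1'],L['b1']),d(L['f2'],L['b2']),'edges',d(L['f1'],L['f2']),d(L['b1'],L['b2']))
print('tray',d(T['f1'],T['b1']),d(T['b1'],T['b2']),d(T['l1'],T['l2']))
print('edge mid',(L['f1']+L['f2'])/2,'line mid',(T['l1']+T['l2'])/2)
print(rel((.475,-.32,.22),56))
```

```text
f1 [0.4346 0.1037 0.07  ]
b1 [0.4441 0.3221 0.07  ]
b2 [0.5924 0.3143 0.07  ]
f2 [0.5812 0.0936 0.07  ]
f1 [0.4514 0.0493 0.076 ]
b1 [0.4806 0.2854 0.076 ]
b2 [0.5872 0.2724 0.076 ]
l1 [0.4699 0.1964 0.076 ]
l2 [0.5778 0.1834 0.076 ]
ledge side (np.float64(0.21854101068892548), np.float64(87.50908794415662)) (np.float64(0.22094638763509836), np.float64(87.10153614878266)) edges (np.float64(0.14694586862112333), np.float64(-3.9363370918533462)) (np.float64(0.1484764679994573), np.float64(-2.995234297681465))
tray (np.float64(0.23788799527981153), np.float64(82.94011068758554)) (np.float64(0.10735275672622731), np.float64(-6.926645369077679)) (np.float64(0.10862197457586534), np.float64(-6.867835031308893))
edge mid [0.50789026 0.09869291 0.07      ] line mid [0.52385615 0.18986914 0.076     ]
([[-175.4, 64.8, -103.6], 'ay=0.002'], 'yaw0 56.10', 'tilt', array([ 0.001, -0.   , -1.   ]), 't', 2.77)
```

>>> {"op": "play_rows", "data": {"moves": [[85, [-178, 66, -103], [0, 0, 0]], [85, [-178, 66, -103], [0, 0, 0]], [85, [-178, 66, -103], [0, 0, 0]], [85, [-178, 66, -103], [0, 0, 0]], [85, [-178, 66, -103], [0, 0, 0]]]}}

```text
clock: 3.4
tcp_pos: [0.4726, -0.3218, 0.2177]
orientation: [-1.433, -0.76, 0.761]
wrist_force: [-0.2, 0.9, 0.6]
opening: 0.0849
```

Run:
```python
from h import *
import pickle
print(state()['tcp_pos'])
c=cp('wrist'); pickle.dump(c,open('c2.pkl','wb'))
im=grab('wrist','w2.png')
for d in cams.spot_point('wrist','dial_grip')[:2]: print(np.round(d['xy'],1),round(d['confidence'],2),pix2z('wrist',d['xy'],.067).round(4))
print(rel((.475,-.32,.22),56))
```

```text
[ 0.47261803 -0.32181712  0.21773154]
[274.5 204.9] 0.98 [ 0.4704 -0.3258  0.067 ]
([[0.8, -1.4, -1.9], 'ay=0.001'], 'yaw0 56.03', 'tilt', array([-0.   ,  0.001, -1.   ]), 't', 3.5)
```

View pics/w2.png

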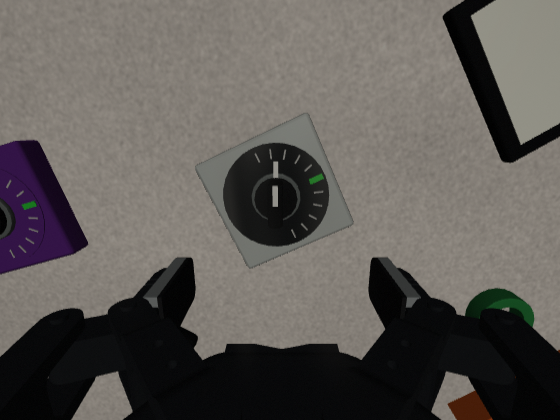

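Run:
```python
from h import *
import pickle
c=pickle.load(open('c2.pkl','rb'))
im=cv2.imread('pics/w2.png'); cv2.imwrite('pics/w2c.png',cv2.resize(im[100:280,180:370],None,fx=4,fy=3.3,interpolation=cv2.INTER_CUBIC))
C=[pix2z('wrist',p,.03,c) for p in [(307,113),(353,223),(249,268),(196,165)]]
C=np.mean(C,0); print('box c',C, 'grip->pix',proj('wrist',[C[0],C[1],.067],c))
g=pix2z('wrist',(316,179),.03,c); p=pix2z('wrist',(276,168),.038,c)
for n,v in(('green',g),('ptr',p)): print(n,np.degrees(np.arctan2(*(v-C)[[1,0]])),np.linalg.norm((v-C)[:2]))
```

```text
box c [ 0.46961425 -0.32651484  0.03      ] grip->pix [275.58148323 203.94895691]
green 78.7293928220818 0.0449885376101496
ptr 145.84208496788256 0.029906991111347776
```

View pics/w2c.png

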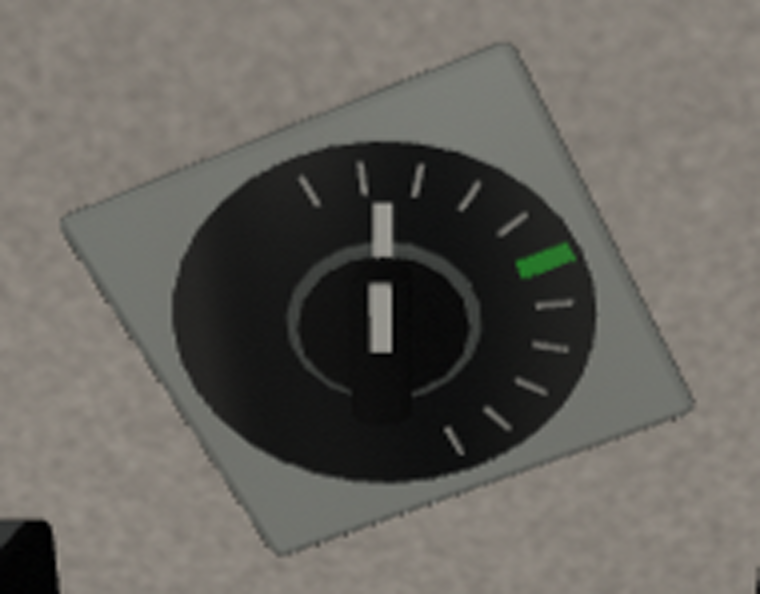

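Run:
```python
from h import *
print(rel((.4698,-.3262,.071),56))
```

```text
([[-7.3, 147.6, -1.2], 'ay=0.001'], 'yaw0 56.03', 'tilt', array([-0.   ,  0.001, -1.   ]), 't', 3.5)
```

>>> {"op": "play_rows", "data": {"moves": [[85, [-7, 60, -1], [0, 0, 0]], [85, [-7, 110, -1], [0, 0, 0]], [85, [-7, 147, -1], [0, 0, 0]], [85, [-7, 147, -1], [0, 0, 0]], [85, [-7, 147, -1], [0, 0, 0]]]}}

```text
clock: 4.12
tcp_pos: [0.471, -0.3266, 0.0733]
orientation: [-1.434, -0.764, 0.763]
wrist_force: [0.9, -1.1, 1.5]
opening: 0.0852
```

Run:
```python
from h import *
grab('wrist','w3.png')
print(rel((.4698,-.3262,.071),56), proj('wrist',[.4698,-.3262,.074]))
```

```text
([[-0.0, 2.8, 1.8], 'ay=0.002'], 'yaw0 56.09', 'tilt', array([ 0.003, -0.002, -1.   ]), 't', 4.17) [281.49501024 283.06707485]
```

View pics/w3.png

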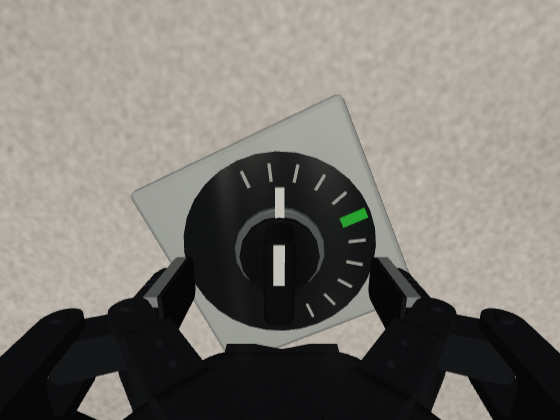

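Bar is centred between the fingers (top line at 279,265; fingers at 180 and 385). Close.

>>> {"op": "play_rows", "data": {"moves": [[40, [0, 1, 1], [0, 0, 0]], [5, [0, 1, 1], [0, 0, 0]], [5, [0, 1, 1], [0, 0, 0]], [5, [0, 1, 1], [0, 0, 0]], [5, [0, 1, 1], [0, 0, 0]]], "newtons": 60}}

```text
clock: 4.8
tcp_pos: [0.4689, -0.3267, 0.071]
orientation: [-1.433, -0.762, 0.763]
wrist_force: [-3.1, -1.5, 5.9]
opening: 0.0132
```

>>> {"op": "play_rows", "data": {"moves": [[5, [0, 0, 0], [0, 0.15, 0]], [5, [0, 0, 0], [0, 0.3, 0]], [5, [0, 0, 0], [0, 0.45, 0]], [5, [0, 0, 0], [0, 0.6, 0]], [5, [0, 0, 0], [0, 0.6, 0]]]}}

```text
clock: 5.42
tcp_pos: [0.4693, -0.3264, 0.071]
orientation: [-1.551, -0.297, 0.296]
wrist_force: [0.2, 1.7, 5.6]
opening: 0.0136
```

Run:
```python
from h import *
grab('wrist','w4.png')
print(state()['opening'],state()['moment'],rel((.4698,-.3262,.071),-11.1))
```

```text
0.013260108990702546 [0.17236856 0.02689825 0.01975467] ([[0.5, -0.0, -0.1], 'ay=0.573'], 'yaw0 21.76', 'tilt', array([ 0.001, -0.   , -1.   ]), 't', 5.47)
```

View pics/w4.png

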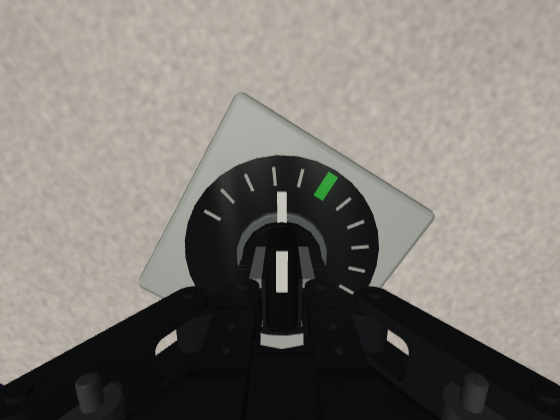

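Pointer (282,205) follows, green at (325,186). Continue 0.57 rad.

>>> {"op": "play_rows", "data": {"moves": [[5, [0, 0, 0], [0, 0.15, 0]], [5, [0, 0, 0], [0, 0.3, 0]], [5, [0, 0, 0], [0, 0.45, 0]], [5, [0, 0, 0], [0, 0.57, 0]], [5, [0, 0, 0], [0, 0.57, 0]]]}}

```text
clock: 6.1
tcp_pos: [0.4699, -0.3263, 0.0711]
orientation: [-1.566, 0.148, -0.15]
wrist_force: [2.6, 3.1, 4.5]
opening: 0.013
```

Run:
```python
from h import *
grab('wrist','w5.png')
print(state()['opening'],state()['moment'],rel((.4698,-.3262,.071),-11.1))
```

```text
0.012989099975988244 [ 0.40214318 -0.48287711 -0.12987493] ([[-0.1, 0.0, 0.1], 'ay=0.005'], 'yaw0 -10.80', 'tilt', array([ 0.002, -0.   , -1.   ]), 't', 6.15)
```

View pics/w5.png

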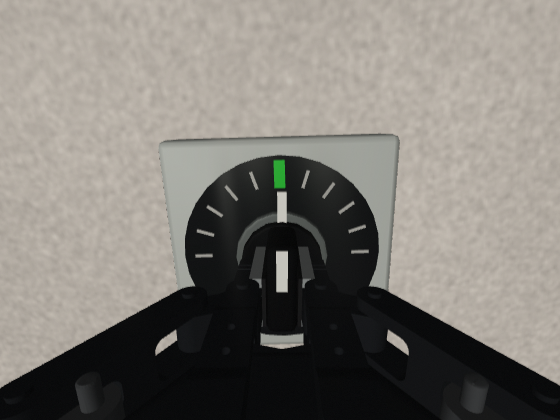

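>>> {"op": "play_rows", "data": {"moves": [[40, [0, 0, 0], [0, 0, 0]], [50, [0, 0, 0], [0, 0, 0]], [60, [0, 0, 0], [0, 0, 0]], [70, [0, -30, 0], [0, 0, 0]], [80, [0, -90, 0], [0, 0, 0]]]}}

```text
clock: 6.78
tcp_pos: [0.4672, -0.3249, 0.1591]
orientation: [-1.562, 0.155, -0.146]
wrist_force: [0.3, -0.4, 0.5]
opening: 0.08
```

Run:
```python
from h import *
grab('wrist','w6.png')
# tray frame estimate
ex=np.array([np.cos(np.radians(83)),np.sin(np.radians(83)),0]); line=np.array([.52386,.18987,.076])
g=line+ex*.065; print('grip',g)
print(state()['opening'],rel((g[0],g[1],.27),83))
```

```text
grip [0.53178151 0.2543855  0.076     ]
0.08035718511859953 ([[-50.8, -104.5, 583.3], 'ay=-1.640'], 'yaw0 -10.96', 'tilt', array([ 0.006, -0.005, -1.   ]), 't', 6.83)
```

View pics/w6.png

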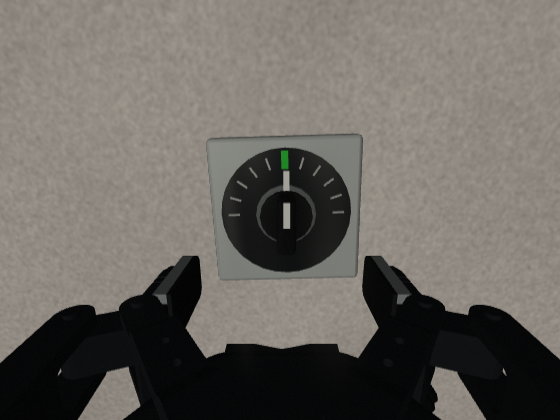

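>>> {"op": "play_rows", "data": {"moves": [[85, [-20, -80, 60], [0, -0.18, 0]], [85, [-30, -105, 120], [0, -0.36, 0]], [85, [-40, -105, 180], [0, -0.54, 0]], [85, [-40, -105, 240], [0, -0.72, 0]], [85, [-40, -105, 300], [0, -0.9, 0]]]}}

```text
clock: 7.45
tcp_pos: [0.4823, -0.0498, 0.2655]
orientation: [-1.499, -0.559, 0.557]
wrist_force: [0.6, 0.0, 0.4]
opening: 0.0851
```

Run:
```python
from h import *
print(state()['opening'],rel((.525,.25,.25),83))
```

```text
0.0850642381247219 ([[228.5, 15.4, 198.8], 'ay=-0.735'], 'yaw0 40.89', 'tilt', array([ 0.002, -0.001, -1.   ]), 't', 7.45)
```

>>> {"op": "play_rows", "data": {"moves": [[85, [45, 5, 39], [0, -0.18, 0]], [85, [90, 10, 78], [0, -0.36, 0]], [85, [135, 15, 117], [0, -0.54, 0]], [85, [180, 15, 157], [0, -0.7, 0]], [85, [222, 15, 193], [0, -0.72, 0]]]}}

```text
clock: 8.07
tcp_pos: [0.5253, 0.2416, 0.2496]
orientation: [-1.272, -1.106, 1.106]
wrist_force: [0.8, -0.8, 1.1]
opening: 0.085
```

>>> {"op": "play_rows", "data": {"moves": [[85, [0, 0, 0], [0, 0, 0]], [85, [0, 0, 0], [0, 0, 0]], [85, [0, 0, 0], [0, 0, 0]], [85, [0, 0, 0], [0, 0, 0]], [85, [0, 0, 0], [0, 0, 0]]]}}

```text
clock: 8.7
tcp_pos: [0.5255, 0.2387, 0.25]
orientation: [-1.274, -1.102, 1.102]
wrist_force: [0.3, 0.6, -0.4]
opening: 0.0853
```

Run:
```python
from h import *
import pickle
print(rel((.532,.2544,.106),83))
pickle.dump(cp('wrist'),open('c7.pkl','wb'))
grab('wrist','w7.png')
for t,z in [('ledge_edge',.07),('tray_grip',.1),('tray_line',.076),('tray',.07)]:
    for d in cams.spot_point('wrist',t)[:2]: print(t,np.round(d['xy'],1),round(d['confidence'],2),pix2z('wrist',d['xy'],z).round(4))
im=cv2.imread('pics/w7.png'); cv2.imwrite('pics/w7b.png',cv2.resize(im,None,fx=1.42,fy=1.42,interpolation=cv2.INTER_CUBIC))
```

```text
([[16.4, 144.0, -4.2], 'ay=-0.022'], 'yaw0 81.75', 'tilt', array([ 0., -0., -1.]), 't', 8.7)
tray_grip [298.2 209.1] 0.72 [0.5327 0.2537 0.1   ]
tray_line [235.7 202. ] 0.58 [0.5228 0.1924 0.076 ]
tray_line [456.9 255.5] 0.53 [0.6147 0.4156 0.076 ]
tray [205.3 199.7] 0.83 [0.5172 0.1607 0.07  ]
```

View pics/w7b.png

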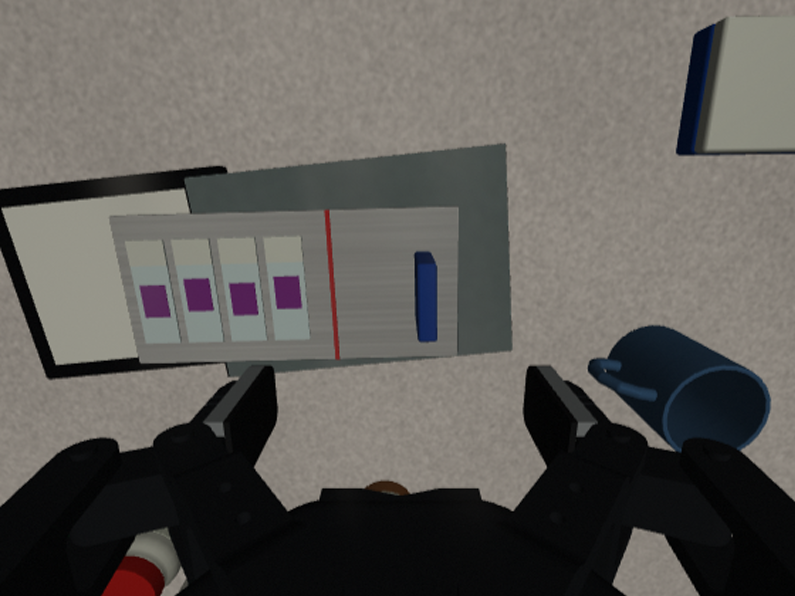

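Run:
```python
from h import *
import pickle
c=pickle.load(open('c7.pkl','rb'))
P=lambda u,v,z: pix2z('wrist',((u+.5)/1.42-.5,(v+.5)/1.42-.5),z,c)
a=lambda p,q: np.degrees(np.arctan2(*(q-p)[[1,0]]))
f1,b1,b2=P(186,178,.07),P(506,144,.07),P(512,350,.07)
l1,l2,t1,t2=P(327,211,.076),P(337,358,.076),P(459,208,.076),P(457,356,.076)
print('ledge x',a(f1,b1),a(b1,b2)+90,'tray',a(l1,l2)+90,a(t1,t2)+90, a(l1,t1),a(l2,t2))
print(f1,b1,b2,np.linalg.norm(b1-f1),np.linalg.norm(b2-b1))
yx=np.radians(87); ex=np.array([np.cos(yx),np.sin(yx),0]);ey=np.array([-ex[1],ex[0],0])
print('mid from back',(b1+b2)/2-.22*ex,'mid from f1',f1-.075*ey, 'line',(l1+l2)/2)
for n,h in [('amber_bottle',.07),('mug',.045),('specimen_jar',.04)]:
    for cam in('top','scene'):
        r=cams.spot_point(cam,n)[:1]
        if r: print(n,cam,pix2z(cam,r[0]['xy'],0).round(3),r[0]['confidence'])
```

```text
ledge x 87.44809073275658 87.35645463669856 tray 82.99959630538098 83.08152702847089 82.9778721457786 82.7337689585055
[0.43437777 0.10446075 0.07      ] [0.44406345 0.32178102 0.07      ] [0.5921885  0.31494189 0.07      ] 0.217536006334993 0.14828284999683258
mid from back [0.50661206 0.09866296 0.07      ] mid from f1 [0.50927499 0.10053555 0.07      ] line [0.52332365 0.18975871 0.076     ]
amber_bottle top [0.772 0.197 0.   ] 0.71
amber_bottle scene [0.773 0.173 0.   ] 0.91
mug top [0.658 0.465 0.   ] 0.73
mug scene [0.66  0.458 0.   ] 0.77
specimen_jar top [ 0.772 -0.054  0.   ] 0.76
specimen_jar scene [ 0.771 -0.045  0.   ] 0.66
```

>>> {"op": "play_rows", "data": {"moves": [[85, [16, 30, -4], [0, -0.022, 0]], [85, [16, 80, -4], [0, -0.022, 0]], [85, [16, 120, -4], [0, -0.022, 0]], [85, [16, 143, -4], [0, -0.022, 0]], [85, [16, 143, -4], [0, -0.022, 0]]]}}

```text
clock: 9.88
tcp_pos: [0.5302, 0.2544, 0.105]
orientation: [-1.262, -1.116, 1.123]
wrist_force: [0.2, 0.6, -0.7]
opening: 0.0852
```

Run:
```python
from h import *
grab('wrist','w8.png'); print(rel((.5315,.2543,.106),83),state()['wrist_force'])
```

```text
([[-0.4, 0.4, -0.3], 'ay=0.001'], 'yaw0 83.08', 'tilt', array([-0.002, -0.001, -1.   ]), 't', 9.93) [ 0.75163769 -0.08700039 -0.10965705]
```

View pics/w8.png

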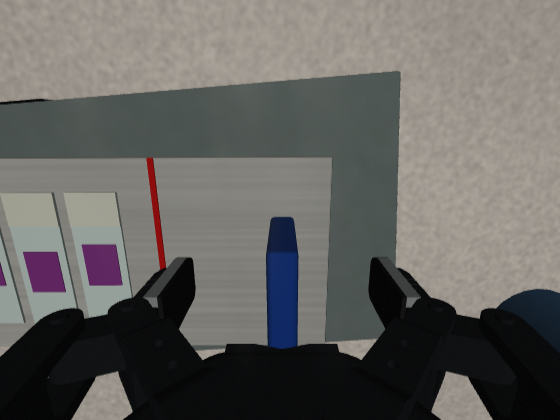

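Fin (282,285) lies centred between the fingers. Close gently, then firmly.

>>> {"op": "play_rows", "data": {"moves": [[60, [0, 0, 0], [0, 0, 0]], [40, [0, 0, 0], [0, 0, 0]], [20, [0, 0, 0], [0, 0, 0]], [5, [0, 0, 0], [0, 0, 0]], [5, [0, 0, 0], [0, 0, 0]]], "newtons": 50}}

```text
clock: 10.55
tcp_pos: [0.532, 0.2548, 0.1074]
orientation: [-1.264, -1.12, 1.119]
wrist_force: [0.5, 0.1, 5.6]
opening: 0.0115
```

>>> {"op": "play_rows", "data": {"moves": [[5, [0, 0, 0], [0, 0, 0]], [5, [0, 0, 0], [0, 0, 0]], [5, [0, 0, 0], [0, 0, 0]], [5, [0, 0, 0], [0, 0, 0]], [5, [0, 0, 0], [0, 0, 0]]], "newtons": 90}}

```text
clock: 11.18
tcp_pos: [0.5321, 0.2549, 0.1075]
orientation: [-1.264, -1.121, 1.119]
wrist_force: [-1.0, -1.1, 6.3]
opening: 0.0108
```

Run:
```python
from h import *
s=state(); print(s['tcp_pos'],s['wrist_force'],s['moment'],s['opening'],rel((.5315,.2543,.106),83))
import pickle; pickle.dump(cp('wrist'),open('c9.pkl','wb'))
grab('wrist','w9.png')
```

```text
[0.53210972 0.25488965 0.10749052] [-1.04759413 -1.13749431  6.29480314] [-0.11788855  0.09966179  0.03209851] 0.010845224959066119 ([[-0.7, 1.5, 0.5], 'ay=0.001'], 'yaw0 83.09', 'tilt', array([ 0.001,  0.   , -1.   ]), 't', 11.18)
```

View pics/w9.png

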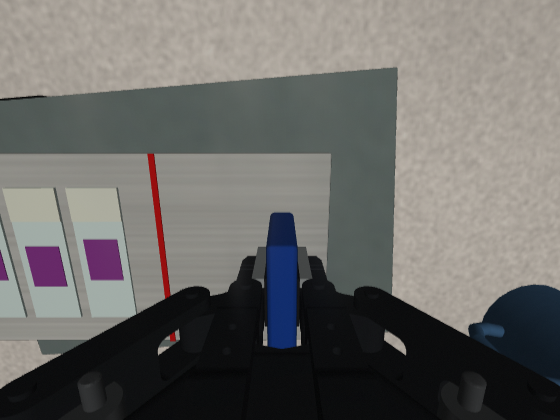

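>>> {"op": "play_rows", "data": {"moves": [[5, [-10, 0, 1], [0, -0.01, 0]], [5, [-22, 0, 2.2], [0, -0.02, 0]], [5, [-34, 0, 3.4], [0, -0.03, 0]], [5, [-46, 0, 4.6], [0, -0.04, 0]], [5, [-56, 0, 5.6], [0, -0.05, 0]]]}}

```text
clock: 11.85
tcp_pos: [0.52, 0.1999, 0.1074]
orientation: [-1.242, -1.159, 1.155]
wrist_force: [0.9, 4.6, 5.0]
opening: 0.011
```

Run:
```python
from h import *
s=state(); print(s['tcp_pos'],s['wrist_force'],s['moment'],s['opening'],rel((.5119,.1651,.1075),87.3))
grab('wrist','w10.png'); grab('scene','s10.png')
im=cv2.imread('pics/s10.png'); cv2.imwrite('pics/s10c.png',cv2.resize(im[150:300,230:420],None,fx=4,fy=4,interpolation=cv2.INTER_CUBIC))
```

```text
[0.52000075 0.19989233 0.10744493] [0.92221974 4.59857544 4.95109   ] [ 0.58656361  0.02196383 -0.04256575] 0.01102291728564369 ([[-35.3, -0.1, 5.6], 'ay=-0.024'], 'yaw0 85.94', 'tilt', array([ 0.002,  0.001, -1.   ]), 't', 11.85)
```

View pics/w10.png

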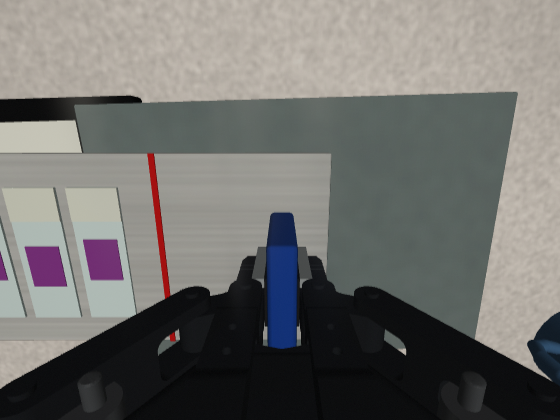

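View pics/s10c.png

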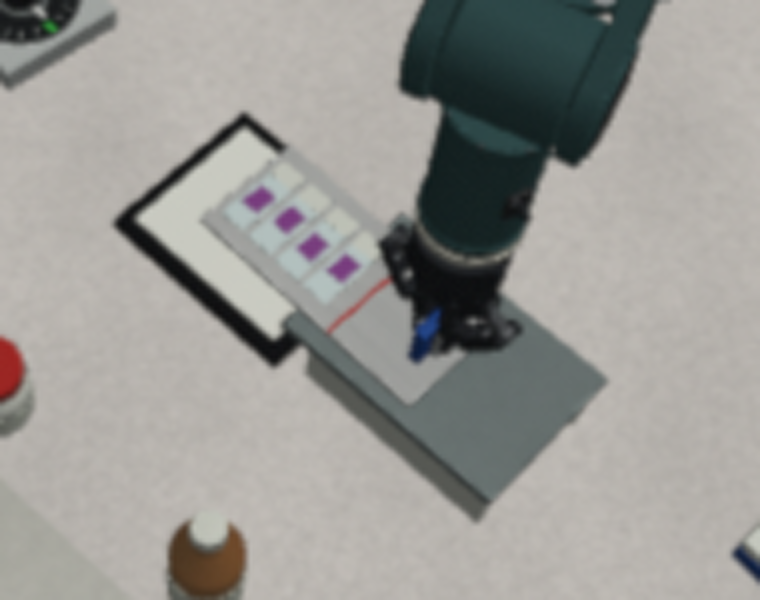

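>>> {"op": "play_rows", "data": {"moves": [[5, [-8, 0, 1.3], [0, -0.006, 0]], [5, [-16, 0, 2.6], [0, -0.012, 0]], [5, [-24, 0, 3.9], [0, -0.018, 0]], [5, [-30, 0, 5], [0, -0.024, 0]], [5, [-31, 0, 5], [0, -0.024, 0]]]}}

```text
clock: 12.58
tcp_pos: [0.5127, 0.1693, 0.1075]
orientation: [-1.231, -1.176, 1.173]
wrist_force: [-0.4, 4.8, 7.0]
opening: 0.0111
```

Run:
```python
from h import *
s=state(); print(s['tcp_pos'],s['wrist_force'],s['moment'],s['opening'],rel((.5119,.1651,.1075),87.3))
import pickle; pickle.dump(cp('wrist'),open('c11.pkl','wb'))
grab('wrist','w11.png'); grab('scene','s11.png')
im=cv2.imread('pics/s11.png'); cv2.imwrite('pics/s11c.png',cv2.resize(im[180:280,270:390],None,fx=6,fy=6,interpolation=cv2.INTER_CUBIC))
im=cv2.imread('pics/w11.png'); cv2.imwrite('pics/w11c.png',cv2.resize(im[80:360,60:360],None,fx=2.5,fy=2.1,interpolation=cv2.INTER_CUBIC))
```

```text
[0.51271678 0.16933652 0.10746448] [-0.41139194  4.79297319  7.00857157] [0.63585442 0.02883745 0.02111523] 0.01111080129362213 ([[-4.3, -0.0, 0.6], 'ay=-0.000'], 'yaw0 87.28', 'tilt', array([ 0.002,  0.001, -1.   ]), 't', 12.57)
```

View pics/w11c.png

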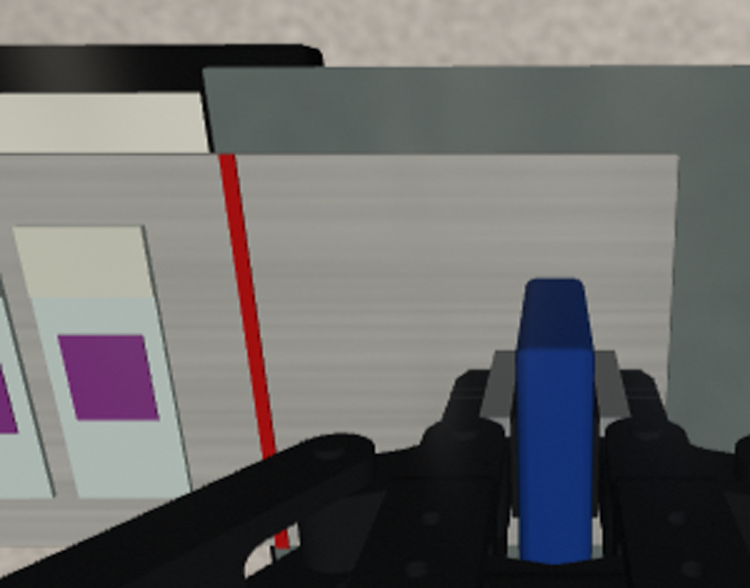

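View pics/s11c.png

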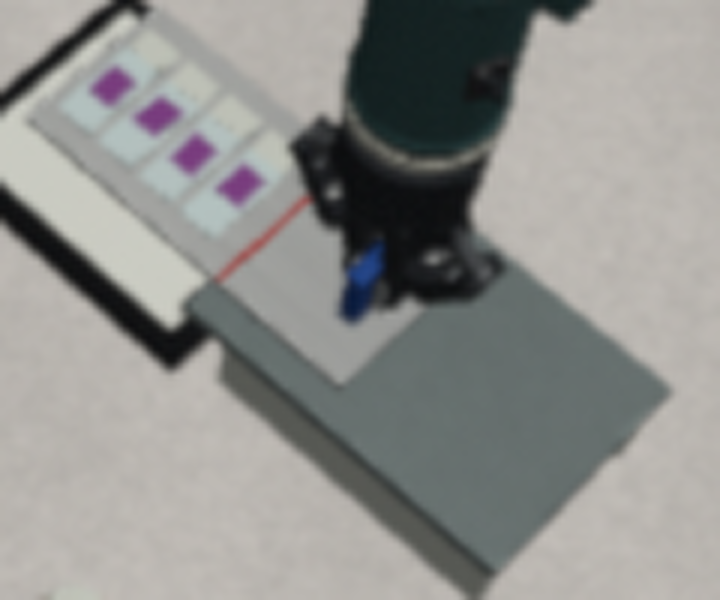

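Run:
```python
from h import *
import pickle
c=pickle.load(open('c11.pkl','rb'))
P=lambda u,v,z: pix2z('wrist',((u+.5)/2.5-.5+60,(v+.5)/2.1-.5+80),z,c)
e1,e2=P(202,68,.07),P(209.5,152,.07); l1,l2=P(228,156,.076),P(268,455,.076); e3=P(272,548,.07)
yx=np.radians(87.3); ex=np.array([np.cos(yx),np.sin(yx),0])
for n,p in dict(e1=e1,e2=e2,e3=e3,l1=l1,l2=l2).items(): print(n,p.round(4),'x along ledge rel old mid %.4f'%((p-[.508,.0995,.07])@ex), 'y %.4f'%((p-[.508,.0995,.07])@[-ex[1],ex[0],0]))
print(np.degrees(np.arctan2(*(l2-l1)[[1,0]]))+90)
```

```text
e1 [0.434  0.1026 0.07  ] x along ledge rel old mid -0.0003 y 0.0740
e2 [0.4535 0.1007 0.07  ] x along ledge rel old mid -0.0013 y 0.0545
e3 [0.5684 0.0962 0.07  ] x along ledge rel old mid -0.0005 y -0.0605
l1 [0.4543 0.107  0.076 ] x along ledge rel old mid 0.0050 y 0.0540
l2 [0.5339 0.1027 0.076 ] x along ledge rel old mid 0.0044 y -0.0258
86.93144177808317
```

>>> {"op": "play_rows", "data": {"moves": [[5, [-2, 0, 0], [0, 0, 0]], [5, [-4, 0, 0], [0, 0, 0]], [5, [-5, 0, 0], [0, 0, 0]], [5, [-5, 0, 0], [0, 0, 0]], [5, [-5, 0, 0], [0, 0, 0]]]}}

```text
clock: 13.3
tcp_pos: [0.5125, 0.1646, 0.1075]
orientation: [-1.231, -1.176, 1.173]
wrist_force: [-0.0, 4.3, 6.8]
opening: 0.0111
```

Run:
```python
from h import *
s=state(); print(s['tcp_pos'],s['wrist_force'],s['moment'],s['opening'],rel((.5119,.1645,.1075),87.3))
import pickle; pickle.dump(cp('wrist'),open('c12.pkl','wb'))
grab('wrist','w12.png'); grab('scene','s12.png'); 
im=cv2.imread('pics/s12.png'); cv2.imwrite('pics/s12c.png',cv2.resize(im[80:280,190:390],None,fx=3,fy=3,interpolation=cv2.INTER_CUBIC))
im=cv2.imread('pics/w12.png'); cv2.imwrite('pics/w12c.png',cv2.resize(im[80:360,60:360],None,fx=2.5,fy=2.1,interpolation=cv2.INTER_CUBIC))
```

```text
[0.51249485 0.16462714 0.1074566 ] [-0.01686249  4.33185905  6.77451399] [ 0.53089592  0.04743586 -0.01500218] 0.011063657210739621 ([[-0.2, -0.0, 0.6], 'ay=0.000'], 'yaw0 87.30', 'tilt', array([ 0.002,  0.001, -1.   ]), 't', 13.3)
```

View pics/w12c.png

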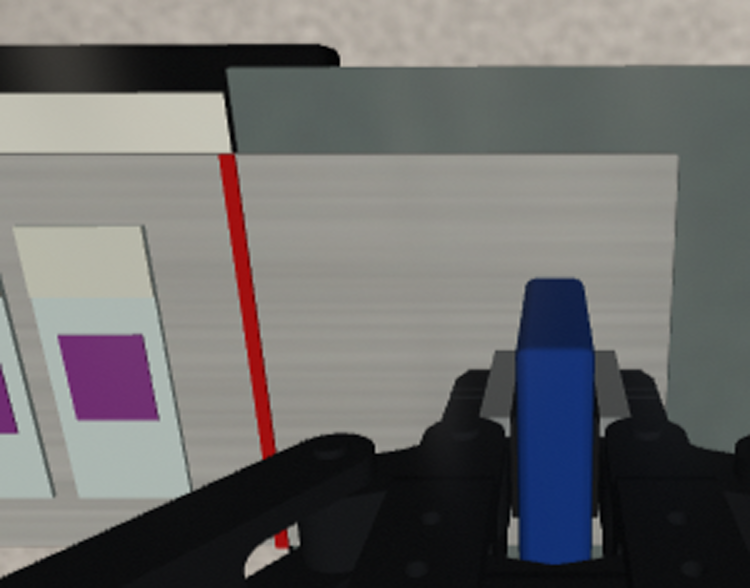

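View pics/s12c.png

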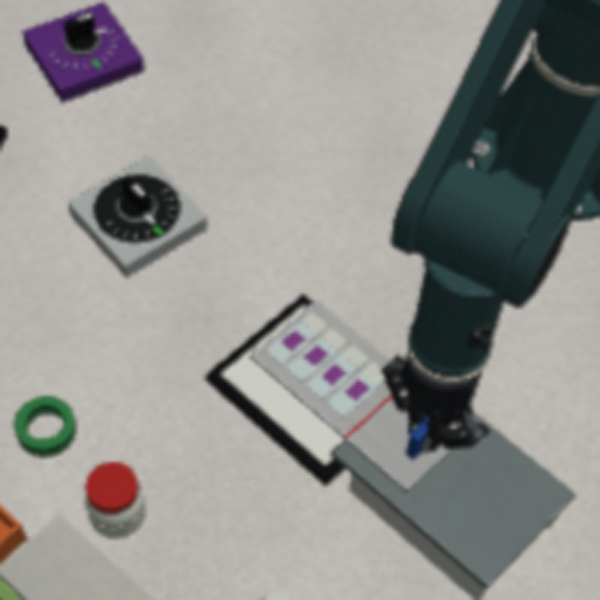

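Run:
```python
from h import *
import pickle
c=pickle.load(open('c12.pkl','rb'))
P=lambda u,v,z: pix2z('wrist',((u+.5)/2.5-.5+60,(v+.5)/2.1-.5+80),z,c)
ex=np.array([np.cos(np.radians(87.3)),np.sin(np.radians(87.3)),0])
for n,p in dict(e1=P(225,68,.07),e2=P(232.5,152,.07),l1=P(227.5,156,.076),l2=P(267,455,.076)).items(): d=p-[.508,.0995,.07]; print(n,p.round(4),'%.4f %.4f'%(d@ex,d@[-ex[1],ex[0],0]))
print(state()['wrist_force'],state()['tcp_pos'],state()['clock'])
```

```text
e1 [0.4341 0.1025 0.07  ] -0.0005 0.0740
e2 [0.4535 0.1007 0.07  ] -0.0013 0.0545
l1 [0.4541 0.1022 0.076 ] 0.0001 0.0540
l2 [0.5337 0.0978 0.076 ] -0.0005 -0.0258
[1.41003996 3.87865184 7.16897475] [0.51250392 0.16463618 0.10744031] 13.4
```

>>> {"op": "play_rows", "data": {"moves": [[5, [0, 0, 0], [0, 0, 0]], [5, [0, 0, 0], [0, 0, 0]], [5, [0, 0, 0], [0, 0, 0]], [5, [0, 0, 0], [0, 0, 0]], [5, [0, 0, 0], [0, 0, 0]]]}}

```text
clock: 14.02
tcp_pos: [0.5125, 0.1646, 0.1075]
orientation: [-1.231, -1.176, 1.173]
wrist_force: [0.7, 4.3, 6.5]
opening: 0.011
```

Run:
```python
from h import *
s=state(); print(s['tcp_pos'],s['wrist_force'],s['opening'],s['joint_vel'])
print(env.finish_job())
```

```text
[0.5124998  0.16462215 0.10745764] [0.73052358 4.27367358 6.53470374] 0.01101783589295995 [ 4.13511556e-04 -9.80964022e-05 -9.46760965e-04 -1.83715023e-04
 -2.08755561e-04 -2.60203448e-05]
the job is handed in; nothing more can be done
None
```

The job is handed in at about 14 s of the 51 s allowed. The hand-in gave no verdict.

**Dial:** I turned the dial on the grey box clockwise by about 1.17 rad and let go. A wrist picture after release shows the pointer on the green mark, past it by an estimated 0.03 rad (0.13 allowed). I did not touch the purple look-alike.

**Tray:** I gripped the blue fin at 90 N, slid the tray out along the ledge and squared it by about 4° on the way. It is still held.
- **Red line:** in the last wrist picture it lies within about 1 mm of the ledge's front edge. It is square to the edge within about 0.5°.
- **Sideways:** it should be within a few mm of the ledge's middle. I got this from the measured arm pose, not from a direct view of the final lateral position.
- **Level:** the tool's tilt and height stayed constant, and the tray kept the same place in the wrist view. I did not measure the tray's tilt directly.
- **Hold:** the arm was at rest, with 11 mm finger opening on the 12 mm fin.

**Other objects:** I did not re-measure them. The arm's path kept clear of them, and the jar, tape roll and dial box look undisturbed in the last scene picture.

The only disagreement was between the coarse top and scene cameras, which differed by about 1 cm on some positions. I used the closer wrist pictures instead.

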